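Take the lid off the tilted jar and lay it in the empty lid rest

TASK

The clay jar leaning on the tilt stand is ready to have its inside glazed: lift its loose lid off by the knob and set it down gently, knob up and lying flat, in the empty one of the two round wooden lid rests. Leave the other lid in its rest, and do not disturb the small clay birds or the vase.

Things in the scene. Friction and masses are not known exactly. Their poses are not given: they have to be found in the camera images.
- lid: Loose terracotta lid on the tilted jar, about 140 g, round about its z axis: flange 53 mm across (z 0 to 12 mm), disc 76 mm across (z 12 to 20), upright cylindrical knob 26 mm across (z 20 to 54). Origin: centre of the flange's underside; z points out through the knob. At the start it leans 30 degrees with the jar, its flange loose in the mouth (about 3 mm play all round); nothing latches it.
- lid_knob (a point): Point on the lid's axis in the middle of the knob's upper part, 43 mm from the lid's origin along its z (23 mm above the disc's top): a good grasp centre. Axes as the lid's.
- jar: Terracotta jar, 98 mm across, 115 mm long, fast in a plywood tilt stand (base 150 x 110 mm); neither can move. Origin: centre of the mouth's rim, 158 mm above the table; z is the jar's axis, out of the mouth, leaning 30 degrees from vertical roughly towards the robot; y is horizontal. Mouth 60 mm across inside, 72 mm outside.
- rest: The EMPTY lid rest: a round open wooden dish fixed to the table, 106 mm across outside, 24 mm high overall, well 90 mm across with its floor 6 mm above the table. Origin: centre of its underside, on the table; z up. The lid lies in it with its flange on the floor, and the disc's top then stands 2 mm above the dish's rim.
- rest_taken: The other lid rest, the same in every way, in which another lid already lies. Origin as for the empty one.
- lid_other: A second lid, the same in shape and size as the jar's lid, already lying knob up in the other rest: leave it there. Origin as the lid's.
- bird1: Small grey unfired clay bird whistle, 71 mm tall, 50 mm across its body with a short tail, standing loose nearer to the robot than the jar and rests, on the left (+y). Origin: centre of its underside.
- bird2: Another such bird, nearer to the robot than the jar and rests, on the right (-y).
- bird3: Another such bird, beyond the jar and rests, on the left (+y).
- vase: Terracotta vase, 112 mm tall, 72 mm across, standing loose beyond the jar and rests, on the right (-y). Origin: centre of its underside.
Things that resemble listed ones, but are neither listed nor needed, are in the scene too. What is shaped like the lid_other but purple or red is not meant.

How it is judged (in metres and radians):
On the way:
1. the lid is held in the fingers, clear of the jar (its flange more than 15 mm out of the mouth) (distance between lid and jar above 0.035 m and height (world z) of lid above 0.06 m and contact force between the fingers and lid above 0.5 N), for 0.2 s.
At the end, for the whole second after the job is handed in: The jar's lid lies knob up in the empty rest's well: centre within 10 mm of the rest's, flange on the well's floor (within 3 mm), level within 0.08 rad, at rest and released; the other lid still lies flat in its own rest (horizontal distance between lid and rest below 0.01 m and z of lid in the frame of rest between 0.003 and 0.009 m and angle between each of lid, lid_other's own z axis and vertical below 0.08 rad and linear speed of lid below 0.02 m/s and horizontal distance between lid_other and rest_taken below 0.01 m and z of lid_other in the frame of rest_taken below 0.009 m); the robot touches nothing.
It fails at once if the lid let go in the air: out of the fingers, off the jar and more than 12 mm above where it lies in the rest (contact force between the fingers and lid below 0.05 N and distance between lid and jar above 0.035 m and height (world z) of lid above 0.018 m).
It fails at once if the lid banged or pressed hard into the rest (over 60 N) (contact force between lid and rest above 60 N).
It fails at once if the other lid lifted or shoved (more than 20 mm) (distance of lid_other from where it was at the start of the episode above 0.02 m).
It fails at once if a clay bird or the vase knocked away (more than 25 mm) or over (distance of any of bird1, bird2, bird3, vase from where it was at the start of the episode above 0.025 m or angle between any of bird1, bird2, bird3, vase's own z axis and vertical above 0.6 rad).
It also fails if it takes over 37 s, if anything falls off the work surface, if the arm or the gripper's body presses on something with over 40 N, if the wrist force passes 120 N, or if a joint passes its speed limit or range.

ROBOT

A 6-joint arm with a two-finger parallel gripper is mounted at the origin on the work surface. World frame = base frame: x ahead of the robot, y to its left, z up, the work surface at z = 0. Lengths are in m, angles in degrees, forces in N, time in s.
With the tool pointing down it reaches from about 0.35 to 0.875 m from the base axis. Payload 4.2 kg.
Tool frame: the origin (TCP) lies on the centre line of the jaws, within the pads' length; the fingertips stand tip_reach ahead of it and the grasp point (between the pads) is the TCP (tip_reach is the distance from the TCP to the fingertips, in m); z points along the fingers, y is the line along which they close (so a half turn about z gives the same grasp; the last joint's range is limited). The gripper opens to 87 mm and grips with 3 to 60 N. Pads are 19 mm wide; open, the fingers measure 117 mm over their backs; the gripper's body (75 mm by 190 mm) begins 51 mm behind the grasp point.
Start: joints at [-55.485, 22.042, 0.453, 0, -68.411, -14.817], TCP at [0.211, -0.588, 0.242] pointing down, gripper open.
Joint ranges: [-179.83, 179.83], [-69.29, 118.12], [-61.27, 80.66], [-181.25, 117.63], [-171.15, -9.14], [-177.46, 177.46]. Speed limits (degrees/s): [159.86, 159.86, 180, 180, 180, 180].

INTERFACE

Orientations are given as a 3x3 rotation matrix whose columns are the frame's x, y, z axes.
In Python, from station import sense, capture, finish_job, tip_reach gives the robot as it stands.
- The arm moves only by the tool arm_command, never from a script. Its argument "deltas" is a list of rows, each a list of 7 numbers: the turn, a rotation vector about the tool's x, y, z in rad, then the shift along the tool's x, y, z in cm, then the closure, from -1 (fully open) to 1 (shut), so that 0 is half open. In form: [[rx, ry, rz, dx, dy, dz, hand], ...]. A call has 1 to 8 rows; each row is the pose to reach, as a shift and turn from the pose commanded when the call began, along the tool's axes at that moment; what a row does not reach only later rows make up. A row lasts 1/12 s, in which the tool goes at most 41.7 mm and 7.16 degrees, less where a joint would pass 70% of its speed; a pose out of reach is approached as far as the arm can. A call with a gripper value outside its range is refused whole. The fingers move at their own pace and stop on an object; the grip force is fixed at half the most. Time passes only in rows, so rows that repeat a pose let the fingers close. It gives the time, the measured TCP pose, the force, the opening and the grip force at its end, in the units of the state.
- sense(): the state, without advancing time (a new reading comes with each control period).
- capture(name): name is "scene" or "top" or "wrist"; returns a dict with "pixels" (420x560x3 uint8, blue, green, red), "fovy" (degrees; the focal length in pixels is half the picture's height over the tangent of half this angle, whatever the lens; pixels are square), "cx", "cy" (the principal point, pixels), "rvec" (rotation vector, rad) and "tvec" (3), from world to camera coordinates, as OpenCV has them. Camera axes: x right, y down, z forward; pixel columns grow to the right and rows downward; lengths in m; the calibration is good to about 2 mm. A picture is of the moment at which its call begins. There is no depth.
- finish_job(): hands the job in; it is judged then, once.
The state is a dict: "time_s": time; "joints": joint angles; "joint_velocities": joint speeds; "effort": joint torques, N m; "tcp_pos": TCP position; "ee_rot": TCP orientation; "wrist_force": force on the tool from outside, world axes, zero at the start; "moment": the same for the moment, N m; "gripper_width": opening from 0.0 (shut) to 1.0 (fully open); "gripper_force": force on a finger pad.
Only numpy, scipy, OpenCV 4.12 (cv2) and the standard library are available. Lean on these libraries where they do the work, as an engineer would, in place of code of your own. Each camera call takes 0.05 s, during which the arm holds its last target. There are 200 camera calls.

## Working session

There is one attempt and no reset: what is moved stays moved. The work goes in short steps, Python scripts to look and compute and a tool call to move; the robot and the scene stay as the last step left them, time stands still between calls to the robot, and variables do not carry over. Pictures are saved under pics/ and viewed, at most 10 in all, crops included, and the job is handed in when it is done.

Besides the shell and the picture viewer there is one more tool, called after ">>>" in YAML: its name, and indented under it one key for each argument. arm_command: Moves the arm, as the interface text tells. Its arguments: {"type":"object","properties":{"deltas":{"type":"array"}},"required":["deltas"]}

```bash
mkdir -p pics; ls; python3 - <<'E'
from station import *
import cv2,numpy as np
s=sense();print(s,tip_reach)
for n in("scene","top"):
    c=capture(n);cv2.imwrite(f"pics/{n}0.png",c["pixels"]);np.save(f"{n}0.npy",c,allow_pickle=True)
    R=cv2.Rodrigues(np.array(c["rvec"]))[0];print(n,c["fovy"],c["cx"],c["cy"],-R.T@np.array(c["tvec"]).ravel(),R[2])
E
```

```text
pics
{'time_s': 0.0, 'joints': array([-5.54851296e+01,  2.20932316e+01,  3.79190754e-01, -2.83379858e-02,
       -6.84122871e+01, -1.48174161e+01]), 'joint_velocities': array([-0.01401287, -0.00197675,  0.06532729,  0.01452263,  0.01662316,
       -0.00573276]), 'effort': array([-3.62061955e-04, -3.90667319e+01,  1.87401456e+01,  4.21989262e+00,
        1.09139574e-02, -2.00606896e-04]), 'tcp_pos': array([ 0.21049097, -0.58788586,  0.24043121]), 'ee_rot': array([[-9.41546959e-01, -3.36880641e-01, -8.70334456e-04],
       [-3.36881744e-01,  9.41544675e-01,  2.07729248e-03],
       [ 1.19659148e-04,  2.24906821e-03, -9.99997464e-01]]), 'wrist_force': array([ 0.1929946 ,  0.26991283, -0.15590642]), 'moment': array([-0.04528604,  0.04910323, -0.00558365]), 'gripper_force': 0.0, 'gripper_width': 1.0015113524638075} 0.019
scene 53.96126802138031 282.3714038007404 201.5997434654538 [ 0.94319061 -0.39631348  0.83718885] [-0.39885999  0.45198968 -0.79788222]
top 44.24652577481925 277.14830439876926 204.37298407162316 [0.53249163 0.00496407 1.22964125] [ 0.03854485  0.00165023 -0.99925551]
```

View pics/scene0.png

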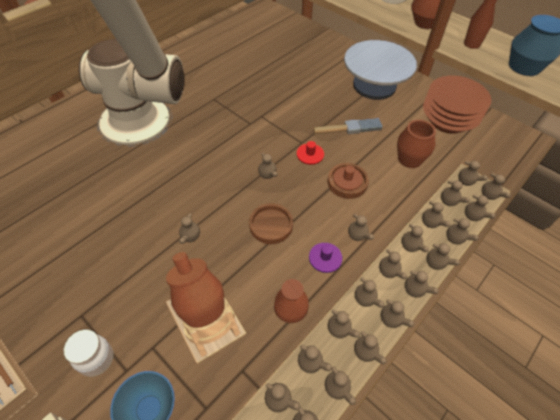

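View pics/top0.png

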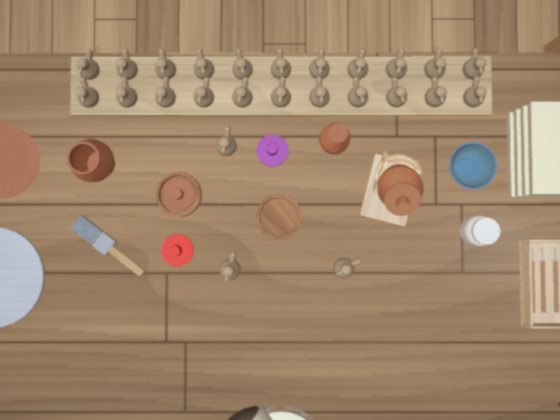

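The scene view shows the jar's knob at (181,262), the empty rest at (271,223), the taken rest at (348,180), the birds at (267,168), (189,230) and (360,228), and the vase at (291,300). In the top view the knob is at (402,203), the empty rest at (279,216), the taken rest at (180,194), the birds at (344,267), (230,268) and (226,144), and the vase at (334,138). The stand lies at about (376,154)-(361,214)-(407,226).

```bash
cat > h.py <<'E'
import cv2,numpy as np
from station import *
def cam(c):
    R=cv2.Rodrigues(np.array(c["rvec"],float))[0];t=np.array(c["tvec"],float).ravel()
    f=210/np.tan(np.radians(c["fovy"]/2));return R,t,np.array([[f,0,c["cx"]],[0,f,c["cy"]],[0,0,1]])
def ray(c,p):
    R,t,K=cam(c);d=R.T@np.linalg.inv(K)@np.array([*p,1.]);return -R.T@t,d/np.linalg.norm(d)
def onz(c,p,z):
    o,d=ray(c,p);return o+d*(z-o[2])/d[2]
def proj(c,X):
    R,t,K=cam(c);q=K@(R@np.asarray(X,float)+t);return q[:2]/q[2]
def tri(a,p,b,q):
    o1,d1=ray(a,p);o2,d2=ray(b,q);s=np.linalg.lstsq(np.c_[d1,-d2],o2-o1,rcond=None)[0]
    P,Q=o1+s[0]*d1,o2+s[1]*d2;return (P+Q)/2,np.linalg.norm(P-Q)
def load(n):return np.load(n,allow_pickle=True).item()
E
python3 - <<'E'
from h import *
T=load("top0.npy");S=load("scene0.npy")
for n,p in dict(rest=(279,216),taken=(180,194)).items():print(n,onz(T,p,.024))
print("rest scene",onz(S,(271,223),.024))
for p in((344,267),(230,268),(226,144),(334,138)):print(onz(T,p,.04))
print(tri(T,(402,203),S,(181,262)))
a=T["pixels"][140:240,350:450];b=S["pixels"][240:340,140:240]
cv2.imwrite("pics/crop1.png",cv2.resize(np.hstack([a,b]),(800,400),interpolation=cv2.INTER_CUBIC))
# rest by contour: dark-red rim differs from table
hsv=cv2.cvtColor(T["pixels"],cv2.COLOR_BGR2HSV)
for p in((279,216),(301,216),(279,240),(180,176),(402,203),(260,250)):print(p,hsv[p[1],p[0]])
E
```

```text
rest [0.55183902 0.00266304 0.024     ]
taken [0.60352866 0.23408626 0.024     ]
rest scene [ 0.56030891 -0.00105793  0.024     ]
[ 0.43446605 -0.1462395   0.04      ]
[0.43242493 0.11525086 0.04      ]
[0.71841405 0.12521385 0.04      ]
[ 0.73204743 -0.12489022  0.04      ]
(array([ 0.57511008, -0.24776016,  0.17954087]), np.float64(0.0013166080777238173))
(279, 216) [ 13 112 161]
(301, 216) [ 14 101 166]
(279, 240) [ 16  92 161]
(180, 176) [ 13 121 154]
(402, 203) [ 11 117 178]
(260, 250) [ 16  91 162]
```

View pics/crop1.png

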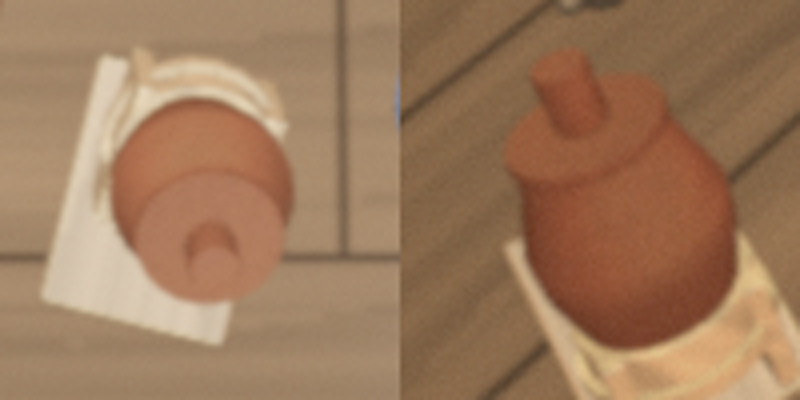

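The left half (top view, 4x) shows the disc's ellipse centred at about (210,238) and the knob's top face at (214,268). In the right half (scene view) they are at about (587,127) and (560,62). The lid's axis follows from these four points.

```bash
python3 - <<'E'
from h import *
T=load("top0.npy");S=load("scene0.npy")
cT=lambda u,v:(u/4+350-.4,v/4+140-.4); cS=lambda u,v:((u-400)/4+140-.4,v/4+240-.4)
d,e1=tri(T,cT(210,238),S,cS(587,127));k,e2=tri(T,cT(214,268),S,cS(560,62))
print(d,e1,k,e2);v=k-d;L=np.linalg.norm(v);v/=L;print(L,v,"tilt",np.degrees(np.arccos(v[2])),"az",np.degrees(np.arctan2(v[1],v[0])))
# stand's long edge azimuth
p,q=[onz(T,cT(*x),.012)for x in((100,57),(43,298))];w=q-p;print("stand",np.linalg.norm(w),np.degrees(np.arctan2(w[1],w[0])))
p,q=[onz(T,cT(*x),.012)for x in((222,345),(43,298))];w=q-p;print("stand short",np.linalg.norm(w),np.degrees(np.arctan2(w[1],w[0]))+90)
# rest contour
for n,c,ctr,z in(("top",T,(279,216),.012),("scene",S,(271,223),.012)):
    hsv=cv2.cvtColor(c["pixels"],cv2.COLOR_BGR2HSV);lab=cv2.cvtColor(c["pixels"],cv2.COLOR_BGR2LAB)
    m=((lab[...,1]>lab[...,1][[5]].mean()*0+138)).astype(np.uint8)
    print(n,lab[ctr[1],ctr[0]],lab[ctr[1]+32,ctr[0]])
    m=cv2.morphologyEx(m,cv2.MORPH_CLOSE,np.ones((3,3)))
    for k in cv2.findContours(m,cv2.RETR_EXTERNAL,cv2.CHAIN_APPROX_NONE)[0]:
        if cv2.contourArea(k)>250:
            el=cv2.fitEllipse(cv2.convexHull(k));print([np.round(x,1) for x in el],onz(c,el[0],z).round(3))
E
```

```text
[ 0.58527355 -0.25071504  0.16101554] 0.003070733257752653 [ 0.56849904 -0.24512183  0.19276785] 0.002577667791509774
0.03634387509800406 [-0.46155     0.15389685  0.87366318] tilt 29.112843648146534 az 161.5598171653956
stand 0.14675873238337603 166.29908292113686
stand short 0.10872783285780228 165.19766377062462
top [138 139 151] [149 135 148]
[array([176.8, 250. ]), array([34.3, 34.8]), np.float64(74.7)] [0.472 0.243 0.012]
[array([278.3, 216.3]), array([43.9, 44.3]), np.float64(0.7)] [0.551 0.004 0.012]
[array([178.1, 194. ]), array([44.2, 44.8]), np.float64(89.2)] [0.604 0.241 0.012]
[array([400.5, 189.5]), array([45.8, 51.2]), np.float64(162.5)] [ 0.614 -0.284  0.012]
[array([ 90., 160.]), array([42.6, 48.3]), np.float64(105.1)] [0.685 0.45  0.012]
[array([271.9, 149.9]), array([33.5, 33.7]), np.float64(91.0)] [0.709 0.019 0.012]
[array([334.3, 137.9]), array([30.7, 32.1]), np.float64(40.5)] [ 0.737 -0.129  0.012]
[array([ -2.5, 159.8]), array([76.8, 85.4]), np.float64(100.1)] [0.686 0.669 0.012]
scene [104 142 150] [122 136 150]
[array([215.2, 334.3]), array([38.8, 49.4]), np.float64(47.0)] [ 0.66  -0.268  0.012]
[array([291.1, 301.1]), array([35.5, 45.9]), np.float64(3.4)] [ 0.724 -0.11   0.012]
[array([193.9, 289.4]), array([55. , 79.8]), np.float64(156.6)] [ 0.553 -0.234  0.012]
[array([325.2, 256.9]), array([31.9, 35.8]), np.float64(109.1)] [0.709 0.022 0.012]
[array([270.3, 223. ]), array([41.4, 46.5]), np.float64(96.1)] [0.553 0.003 0.012]
[array([347.8, 180.5]), array([37.3, 42.4]), np.float64(107.6)] [0.608 0.24  0.012]
[array([309.9, 152.8]), array([25.3, 30. ]), np.float64(95.1)] [0.471 0.247 0.012]
[array([442. , 121.4]), array([ 74.2, 111.1]), np.float64(42.1)] [0.672 0.616 0.012]
[array([480.9,  22.7]), array([21.4, 57.7]), np.float64(24.6)] [0.5   1.212 0.012]
[array([433.,   9.]), array([ 41.7, 131.3]), np.float64(8.5)] [0.317 1.173 0.012]
```

```bash
cat >> h.py <<'E'
from scipy.spatial.transform import Rotation as Ro
AZ=np.radians(165.7)
AX=np.array([.5*np.cos(AZ),.5*np.sin(AZ),.75**.5])
def rot(axis,y=None):
    z=-np.asarray(axis,float);y=np.array([np.sin(AZ),-np.cos(AZ),0]) if y is None else y
    y=y-z*(y@z);y/=np.linalg.norm(y);return np.c_[np.cross(y,z),y,z]
def delta(P,R):
    s=sense();r=s["ee_rot"];print("t",round(s["time_s"],2),"tcp",s["tcp_pos"].round(4),"w",round(s["gripper_width"],3),"joints",s["joints"].round(1))
    print("rot",Ro.from_matrix(r.T@R).as_rotvec().round(3),"cm",(r.T@(P-s["tcp_pos"])*100).round(2))
G=np.array([.574,-.247,.184])
E
python3 -c "
from h import *
print(rot(AX));delta(G+.09*AX,rot(AX))"
```

```text
[[-8.39192240e-01  2.46999013e-01  4.84507866e-01]
 [ 2.13907420e-01  9.69015731e-01 -1.23499506e-01]
 [-5.00000000e-01  1.04577120e-18 -8.66025404e-01]]
t 0.1 tcp [ 0.2105 -0.5879  0.2406] w 1.002 joints [-55.5  22.1   0.4  -0.  -68.4 -14.8]
rot [ 0.157 -0.509  0.579] cm [-41.98  22.37  -2.1 ]
```

>>> arm_command:
  deltas:
    - [0.157,-0.509,0.579,-42,22.4,-2.1,-1]
    - [0.157,-0.509,0.579,-42,22.4,-2.1,-1]
    - [0.157,-0.509,0.579,-42,22.4,-2.1,-1]
    - [0.157,-0.509,0.579,-42,22.4,-2.1,-1]
    - [0.157,-0.509,0.579,-42,22.4,-2.1,-1]
    - [0.157,-0.509,0.579,-42,22.4,-2.1,-1]
    - [0.157,-0.509,0.579,-42,22.4,-2.1,-1]
    - [0.157,-0.509,0.579,-42,22.4,-2.1,-1]

```text
time_s: 0.77
tcp_pos: [0.4339, -0.3399, 0.2562]
ee_rot: [[-0.837, 0.249, 0.487], [0.216, 0.968, -0.125], [-0.502, 0.001, -0.865]]
wrist_force: [-0.4, -0.9, -0.0]
gripper_width: 0.996
gripper_force: 0.0
```

```bash
python3 -c "
from h import *
delta(G+.09*AX,rot(AX))"
```

```text
t 0.77 tcp [ 0.4339 -0.3399  0.2562] w 0.996 joints [-24.    3.2 -24.8  -9.  -32.6 -74.1]
rot [-0.001  0.003 -0.002] cm [-6.12 12.48  2.9 ]
```

>>> arm_command:
  deltas:
    - [0,0,0,-6.1,12.5,2.9,-1]
    - [0,0,0,-6.1,12.5,2.9,-1]
    - [0,0,0,-6.1,12.5,2.9,-1]
    - [0,0,0,-6.1,12.5,2.9,-1]
    - [0,0,0,-6.1,12.5,2.9,-1]
    - [0,0,0,-6.1,12.5,2.9,-1]

```text
time_s: 1.27
tcp_pos: [0.5306, -0.2362, 0.2607]
ee_rot: [[-0.84, 0.245, 0.484], [0.211, 0.97, -0.124], [-0.5, -0.001, -0.866]]
wrist_force: [-0.1, -0.7, -0.8]
gripper_width: 1.004
gripper_force: 0.0
```

```bash
python3 -c "
from h import *
delta(G+.09*AX,rot(AX))
W=capture('wrist');np.save('w1.npy',W,allow_pickle=True);cv2.imwrite('pics/w1.png',W['pixels'])
o=G-.043*AX
for n,h in(('origin',0),('disc',.02),('knobtop',.054)):print(n,proj(W,o+h*AX).round(1))"
```

```text
t 1.27 tcp [ 0.5306 -0.2362  0.2607] w 1.004 joints [  -6.1    4.7  -29.2    9.1  -26.7 -105.1]
rot [-0.    -0.     0.003] cm [-0.04  0.03 -0.12]
origin [279.  207.8]
disc [279.  213.9]
knobtop [279.  226.4]
```

View pics/w1.png

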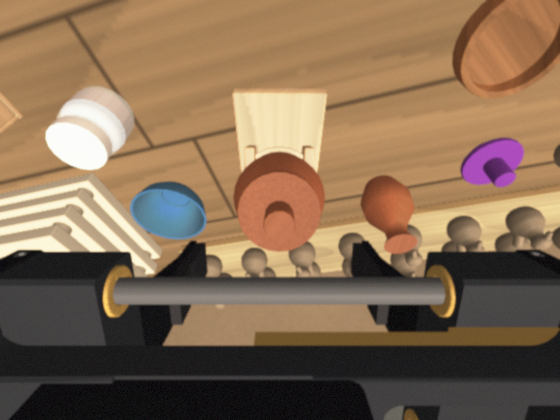

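The wrist view shows the jar's lid centred at about (279,207), with its knob at (279,222) between the fingers. Horizontally this agrees with the prediction of 279; vertically it may be a few pixels off, so I check that enlarged.

```bash
python3 -c "
from h import *
W=load('w1.npy')
cv2.imwrite('pics/w1c.png',cv2.resize(W['pixels'][140:260,220:340],(600,600),interpolation=cv2.INTER_CUBIC))
o=G-.043*AX;y=rot(AX)[:,1];x=rot(AX)[:,0]
f=lambda h,r:[((proj(W,o+h*AX+r*(np.cos(a)*x+np.sin(a)*y))-[220,140])*5+2).round() for a in (0,np.pi/2,np.pi,-np.pi/2)]
print('disc',f(.02,.038));print('knob top',f(.054,.013))"
```

```text
disc [array([297., 162.]), array([507., 372.]), array([296., 564.]), array([ 87., 371.])]
knob top [array([297., 355.]), array([379., 434.]), array([297., 510.]), array([215., 434.])]
```

View pics/w1c.png

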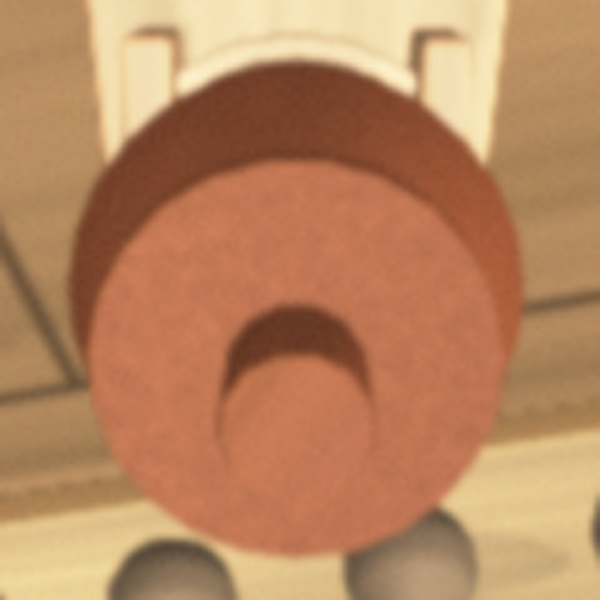

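The crop shows the disc spanning 88–506 by 157–555, against the predicted 87–507 by 162–564. So the lid sits within about 1 mm of the estimate, a shift of +1 mm along tool x. I move in.

>>> arm_command:
  deltas:
    - [0,0,0,0.1,0,1.5,-1]
    - [0,0,0,0.1,0,3,-1]
    - [0,0,0,0.1,0,4.5,-1]
    - [0,0,0,0.1,0,6,-1]
    - [0,0,0,0.1,0,7.2,-1]
    - [0,0,0,0.1,0,8,-1]
    - [0,0,0,0.1,0,8.7,-1]
    - [0,0,0,0.1,0,8.7,-1]

```text
time_s: 1.98
tcp_pos: [0.5713, -0.2489, 0.1843]
ee_rot: [[-0.84, 0.248, 0.483], [0.215, 0.969, -0.125], [-0.499, -0.002, -0.866]]
wrist_force: [-0.4, 0.7, -0.1]
gripper_width: 0.999
gripper_force: 0.0
```

>>> arm_command:
  deltas:
    - [0,0,0,0,0,0,1]
    - [0,0,0,0,0,0,1]
    - [0,0,0,0,0,0,1]
    - [0,0,0,0,0,0,1]
    - [0,0,0,0,0,0,1]
    - [0,0,0,0,0,0,1]
    - [0,0,0,0,0,0,1]
    - [0,0,0,0,0,0,1]

```text
time_s: 2.65
tcp_pos: [0.572, -0.2479, 0.1859]
ee_rot: [[-0.839, 0.247, 0.486], [0.213, 0.969, -0.125], [-0.501, -0.001, -0.865]]
wrist_force: [-0.0, -0.8, -0.4]
gripper_width: 0.478
gripper_force: 0.0
```

>>> arm_command:
  deltas:
    - [0,0,0,0,0,0,1]
    - [0,0,0,0,0,0,1]
    - [0,0,0,0,0,0,1]
    - [0,0,0,0,0,0,1]
    - [0,0,0,0,0,0,1]
    - [0,0,0,0,0,0,1]
    - [0,0,0,0,0,0,1]
    - [0,0,0,0,0,0,1]

```text
time_s: 3.32
tcp_pos: [0.5719, -0.2479, 0.1857]
ee_rot: [[-0.839, 0.247, 0.485], [0.213, 0.969, -0.125], [-0.501, -0.001, -0.865]]
wrist_force: [0.6, 0.8, 0.7]
gripper_width: 0.293
gripper_force: 30.0
```

The opening is 25.5 mm at 30 N, so the knob is held. I lift along the jar's axis.

>>> arm_command:
  deltas:
    - [0,0,0,0,0,-0.5,1]
    - [0,0,0,0,0,-1.2,1]
    - [0,0,0,0,0,-2,1]
    - [0,0,0,0,0,-3,1]
    - [0,0,0,0,0,-4,1]
    - [0,0,0,0,0,-5,1]
    - [0,0,0,0,0,-6,1]
    - [0,0,0,0,0,-6,1]

```text
time_s: 3.98
tcp_pos: [0.543, -0.2404, 0.2409]
ee_rot: [[-0.836, 0.247, 0.49], [0.212, 0.969, -0.125], [-0.505, -0.001, -0.863]]
wrist_force: [0.3, 0.0, -0.9]
gripper_width: 0.29
gripper_force: 30.0
```

```bash
python3 -c "
from h import *
P=np.array([.552,.0035,.16])
delta(P,rot([0,0,1.]))
for n in('wrist','scene'):
  c=capture(n);np.save(n+'2.npy',c,allow_pickle=True)
a=capture('wrist')['pixels'];b=capture('scene')['pixels']
cv2.imwrite('pics/l.png',cv2.resize(np.hstack([a[100:350,150:410],b[150:400,60:320]]),(800,385)))"
```

```text
t 3.98 tcp [ 0.543  -0.2404  0.2409] w 0.29 joints [  -6.5    7.1  -30.1   10.1  -23.1 -106. ]
rot [-0.001  0.53   0.001] cm [ 8.51 23.86  4.36]
```

View pics/l.png

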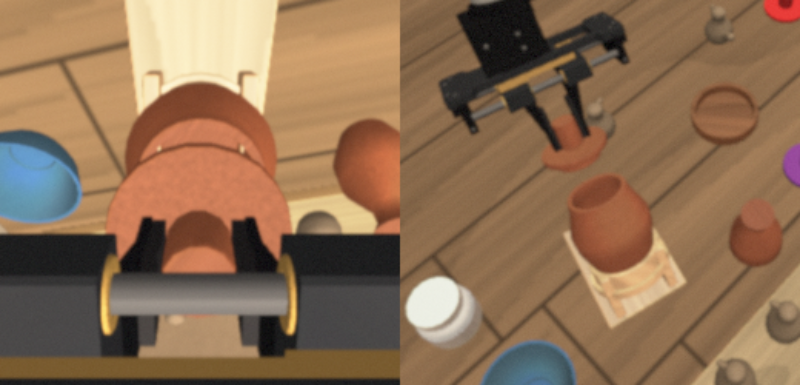

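The left half (wrist) shows the lid held by its knob, with the disc in front of the jar. The right half (scene) shows the lid clear of the open jar mouth, and the empty rest at about (725,112). I carry the lid over the rest and turn it upright.

```bash
python3 -c "
from h import *
delta(np.array([.552,.0035,.2]),rot([0,0,1.]))"
```

```text
t 4.18 tcp [ 0.5426 -0.2404  0.2373] w 0.289 joints [  -6.5    7.4  -30.2   10.1  -23.  -106. ]
rot [-0.001  0.524  0.   ] cm [ 6.28 23.87  0.64]
```

>>> arm_command:
  deltas:
    - [0,0.02,0,0.2,0.7,0,1]
    - [0,0.07,0,0.8,2.5,0,1]
    - [0,0.14,0,1.5,5,0.1,1]
    - [0,0.21,0,2.2,8,0.2,1]
    - [0,0.28,0,3,11,0.3,1]
    - [0,0.35,0,3.8,14,0.4,1]
    - [0,0.42,0,4.5,16.5,0.5,1]
    - [0,0.48,0,5.3,18.5,0.6,1]

```text
time_s: 4.85
tcp_pos: [0.5479, -0.0485, 0.2051]
ee_rot: [[-0.969, 0.245, 0.041], [0.245, 0.969, -0.012], [-0.042, -0.001, -0.999]]
wrist_force: [0.5, -0.8, -1.7]
gripper_width: 0.288
gripper_force: 30.0
```

```bash
python3 -c "
from h import *
delta(np.array([.552,.0035,.2]),rot([0,0,1.]))"
```

```text
t 4.85 tcp [ 0.5479 -0.0485  0.2051] w 0.288 joints [  12.5   15.4  -15.5    1.4  -57.  -117.4]
rot [-0.001  0.042  0.002] cm [0.9  5.14 0.47]
```

>>> arm_command:
  deltas:
    - [0,0.02,0,0.3,1.7,0.1,1]
    - [0,0.042,0,0.6,3.2,0.2,1]
    - [0,0.042,0,0.8,4.4,0.4,1]
    - [0,0.042,0,0.9,5.1,0.5,1]
    - [0,0.042,0,0.9,5.1,0.5,1]
    - [0,0.042,0,0.9,5.1,0.5,1]

```text
time_s: 5.35
tcp_pos: [0.5507, 0.0008, 0.1999]
ee_rot: [[-0.969, 0.246, 0.002], [0.246, 0.969, -0.003], [-0.003, -0.002, -1.0]]
wrist_force: [0.0, -1.2, -2.3]
gripper_width: 0.288
gripper_force: 30.0
```

```bash
python3 -c "
from h import *
P=np.array([.552,.0035,.2])
delta(P,rot([0,0,1.]))
W=capture('wrist');S=capture('scene')
cv2.imwrite('pics/p.png',np.hstack([W['pixels'][:,100:460],cv2.resize(S['pixels'][60:270,170:380],(420,420))]))
t=sense()['tcp_pos'];A=(.552,.0035,.024)
print('rest rim c in wrist',proj(W,A)-[100,0],[ (proj(W,np.add(A,[.053*np.cos(a),.053*np.sin(a),0]))-[100,0]).round() for a in np.arange(0,6.2,1.047)])
"
```

```text
t 5.35 tcp [0.5507 0.0008 0.1999] w 0.288 joints [  17.    16.8  -13.8    0.2  -59.3 -121.4]
rot [-0.002  0.003  0.001] cm [-0.06  0.29 -0.01]
rest rim c in wrist [181.52865155 197.06076022] [array([193., 240.]), array([227., 209.]), array([217., 164.]), array([169., 150.]), array([135., 184.]), array([148., 228.])]
```

View pics/p.png

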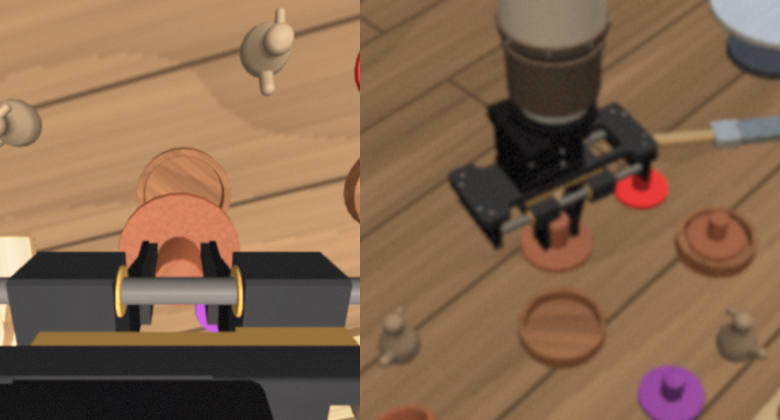

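The left half (wrist) shows the upright lid with disc edges at x = 119–241 and top v = 194. The rest rim behind it has its top at v ≈ 148 and edges at 137–231. I compare both with their predictions and refine.

```bash
python3 -c "
from h import *
s=sense();W=capture('wrist');np.save('w3.npy',W,allow_pickle=True)
R=s['ee_rot'];t=s['tcp_pos']
def ext(C,r,X,Y):
  p=np.array([proj(W,C+r*(np.cos(a)*X+np.sin(a)*Y)) for a in np.linspace(0,6.28,200)])-[100,0]
  return p[:,0].min().round(1),p[:,0].max().round(1),p[:,1].min().round(1)
for ti in(-6,-3,0,3,6):
  Q=R@Ro.from_rotvec([0,np.radians(ti),0]).as_matrix()
  print('tilt',ti,'disc L,R,top',ext(t+.021*Q[:,2],.038,Q[:,0],Q[:,1]))
e=np.eye(3)
for y in(.001,.0035,.006):print(y,ext(np.array([.552,y,.024]),.053,e[0],e[1]))
lab=cv2.cvtColor(W['pixels'],cv2.COLOR_BGR2LAB).astype(int)[...,1]
print(lab[136:160,281]);print(lab[180:206,281]);print(lab[180,228:246],lab[180,322:338]);print(lab[236,212:226],lab[236,334:348])
"
```

```text
tilt -6 disc L,R,top (np.float64(116.3), np.float64(240.9), np.float64(199.4))
tilt -3 disc L,R,top (np.float64(116.2), np.float64(241.0), np.float64(198.1))
tilt 0 disc L,R,top (np.float64(116.0), np.float64(241.1), np.float64(197.0))
tilt 3 disc L,R,top (np.float64(115.9), np.float64(241.3), np.float64(196.1))
tilt 6 disc L,R,top (np.float64(115.7), np.float64(241.5), np.float64(195.3))
0.001 (np.float64(132.1), np.float64(227.4), np.float64(148.8))
0.0035 (np.float64(134.2), np.float64(229.6), np.float64(148.3))
0.006 (np.float64(136.4), np.float64(231.8), np.float64(147.7))
[139 140 139 139 139 139 138 139 138 139 140 142 147 147 147 147 146 146
 146 146 146 147 147 147]
[146 146 145 145 147 145 146 146 146 146 147 146 148 150 154 156 157 158
 157 156 155 157 156 156 156 156]
[139 139 139 139 139 139 140 139 139 139 140 144 146 147 147 146 147 146] [146 147 146 147 147 147 146 141 139 139 138 140 139 139 139 139]
[137 138 138 139 137 138 138 139 146 153 155 155 156 157] [156 156 154 150 142 140 139 139 140 139 139 140 139 139]
```

The rest's y is about 0.0055 relative to the arm, and its x is 0.552. The lid is level to within a few degrees. I lower it to z ≈ 0.07 first.

>>> arm_command:
  deltas:
    - [0,0,0,0,0.2,1,1]
    - [0,0,0,0,0.4,3,1]
    - [0,0,0,0,0.4,5.5,1]
    - [0,0,0,0,0.4,8,1]
    - [0,0,0,0,0.4,10,1]
    - [0,0,0,0,0.4,11.5,1]
    - [0,0,0,0,0.4,12.5,1]
    - [0,0,0,0,0.4,13,1]

```text
time_s: 6.17
tcp_pos: [0.5515, 0.004, 0.0684]
ee_rot: [[-0.969, 0.248, -0.0], [0.248, 0.969, -0.003], [-0.001, -0.003, -1.0]]
wrist_force: [-0.8, 1.3, -1.7]
gripper_width: 0.291
gripper_force: 30.0
```

```bash
python3 -c "
from h import *
c=capture('scene')
delta(np.array([.552,.0055,.054]),rot([0,0,1.]))
print(sense()['wrist_force'])
cv2.imwrite('pics/q.png',cv2.resize(c['pixels'][160:260,200:340],(800,571),interpolation=cv2.INTER_CUBIC))"
```

```text
t 6.22 tcp [0.5516 0.0041 0.0684] w 0.289 joints [  17.3   25.8  -22.3    0.2  -42.  -121.8]
rot [-0.003  0.001 -0.001] cm [-0.01  0.15  1.43]
[-0.35370754  0.53254305 -1.38321244]
```

View pics/q.png

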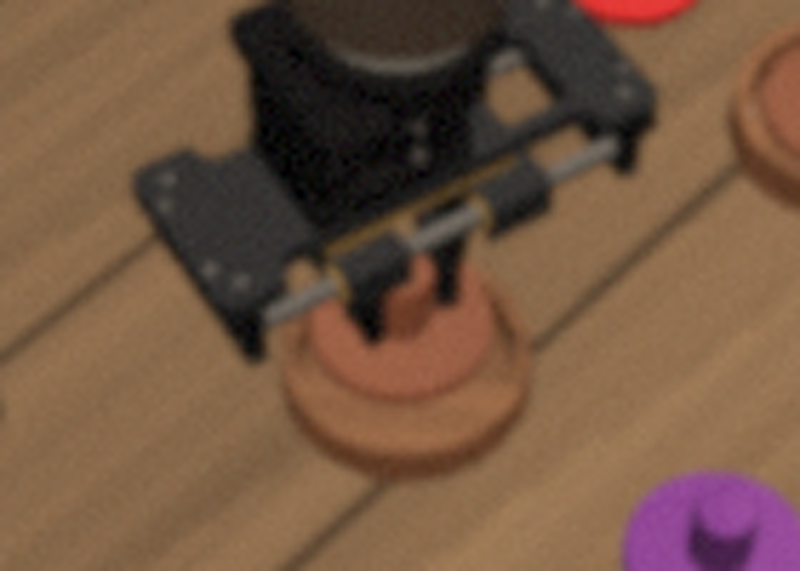

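The view shows the lid over the dish, with the disc at about (405,330) and the dish at (405,380), well aligned apart from its height. I lower it gently.

>>> arm_command:
  deltas:
    - [0,0,0,0,0.1,0.3,1]
    - [0,0,0,0,0.1,0.6,1]
    - [0,0,0,0,0.1,0.8,1]
    - [0,0,0,0,0.1,1.0,1]
    - [0,0,0,0,0.1,1.1,1]
    - [0,0,0,0,0.1,1.1,1]

```text
time_s: 6.72
tcp_pos: [0.5527, 0.0055, 0.0593]
ee_rot: [[-0.969, 0.247, 0.003], [0.247, 0.969, -0.002], [-0.003, -0.001, -1.0]]
wrist_force: [0.5, -0.2, -1.8]
gripper_width: 0.286
gripper_force: 30.0
```

>>> arm_command:
  deltas:
    - [0,0,0,0,0,0.1,1]
    - [0,0,0,0,0,0.2,1]
    - [0,0,0,0,0,0.2,1]

```text
time_s: 6.97
tcp_pos: [0.5526, 0.0055, 0.0571]
ee_rot: [[-0.969, 0.247, 0.002], [0.247, 0.969, -0.002], [-0.003, -0.001, -1.0]]
wrist_force: [-0.2, 0.3, -1.6]
gripper_width: 0.293
gripper_force: 30.0
```

>>> arm_command:
  deltas:
    - [0,0,0,0,0,0.1,1]
    - [0,0,0,0,0,0.2,1]
    - [0,0,0,0,0,0.2,1]

```text
time_s: 7.22
tcp_pos: [0.5526, 0.0054, 0.055]
ee_rot: [[-0.969, 0.247, 0.002], [0.247, 0.969, -0.002], [-0.003, -0.002, -1.0]]
wrist_force: [-0.5, 0.1, -2.0]
gripper_width: 0.292
gripper_force: 30.0
```

>>> arm_command:
  deltas:
    - [0,0,0,0,0,0.1,1]
    - [0,0,0,0,0,0.1,1]

```text
time_s: 7.38
tcp_pos: [0.5526, 0.0055, 0.054]
ee_rot: [[-0.969, 0.247, 0.002], [0.247, 0.969, -0.002], [-0.003, -0.002, -1.0]]
wrist_force: [0.5, 0.3, -2.2]
gripper_width: 0.286
gripper_force: 30.0
```

>>> arm_command:
  deltas:
    - [0,0,0,0,0,0.1,1]
    - [0,0,0,0,0,0.1,1]

```text
time_s: 7.55
tcp_pos: [0.5526, 0.0055, 0.053]
ee_rot: [[-0.969, 0.247, 0.002], [0.247, 0.969, -0.002], [-0.003, -0.001, -1.0]]
wrist_force: [0.9, -0.9, -1.9]
gripper_width: 0.285
gripper_force: 30.0
```

>>> arm_command:
  deltas:
    - [0,0,0,0,0,0.1,1]
    - [0,0,0,0,0,0.1,1]

```text
time_s: 7.72
tcp_pos: [0.5526, 0.0055, 0.052]
ee_rot: [[-0.969, 0.247, 0.002], [0.247, 0.969, -0.002], [-0.003, -0.001, -1.0]]
wrist_force: [-0.8, -0.1, -1.0]
gripper_width: 0.292
gripper_force: 30.0
```

>>> arm_command:
  deltas:
    - [0,0,0,0,0,0.05,1]
    - [0,0,0,0,0,0.05,1]

```text
time_s: 7.88
tcp_pos: [0.5526, 0.0055, 0.0516]
ee_rot: [[-0.969, 0.247, 0.002], [0.247, 0.969, -0.002], [-0.003, -0.001, -1.0]]
wrist_force: [0.1, 0.7, -1.8]
gripper_width: 0.29
gripper_force: 30.0
```

>>> arm_command:
  deltas:
    - [0,0,0,0,0,0.05,1]
    - [0,0,0,0,0,0.05,1]

```text
time_s: 8.05
tcp_pos: [0.5527, 0.0055, 0.0511]
ee_rot: [[-0.969, 0.247, 0.003], [0.247, 0.969, -0.002], [-0.003, -0.001, -1.0]]
wrist_force: [0.3, -0.0, -2.2]
gripper_width: 0.29
gripper_force: 30.0
```

>>> arm_command:
  deltas:
    - [0,0,0,0,0,0.05,1]
    - [0,0,0,0,0,0.05,1]

```text
time_s: 8.22
tcp_pos: [0.5528, 0.0054, 0.0509]
ee_rot: [[-0.969, 0.247, 0.003], [0.247, 0.969, -0.002], [-0.003, -0.001, -1.0]]
wrist_force: [-1.0, -0.7, 0.7]
gripper_width: 0.289
gripper_force: 30.0
```

>>> arm_command:
  deltas:
    - [0,0,0,0,0,0.05,1]
    - [0,0,0,0,0,0.05,1]

```text
time_s: 8.38
tcp_pos: [0.5528, 0.0054, 0.0509]
ee_rot: [[-0.969, 0.247, 0.003], [0.247, 0.969, -0.002], [-0.003, -0.002, -1.0]]
wrist_force: [-2.4, -0.5, 4.5]
gripper_width: 0.288
gripper_force: 30.0
```

Contact shows as a +4.5 N rise. I release in place.

>>> arm_command:
  deltas:
    - [0,0,0,0,0,0,0.2]
    - [0,0,0,0,0,0,-0.2]
    - [0,0,0,0,0,0,-0.6]
    - [0,0,0,0,0,0,-1]
    - [0,0,0,0,0,0,-1]
    - [0,0,0,0,0,0,-1]
    - [0,0,0,0,0,0,-1]
    - [0,0,0,0,0,0,-1]

```text
time_s: 9.05
tcp_pos: [0.5527, 0.0055, 0.0501]
ee_rot: [[-0.969, 0.247, 0.003], [0.247, 0.969, -0.002], [-0.003, -0.001, -1.0]]
wrist_force: [0.3, 0.9, -0.5]
gripper_width: 0.812
gripper_force: 0.0
```

>>> arm_command:
  deltas:
    - [0,0,0,0,0,0,-1]
    - [0,0,0,0,0,0,-1]
    - [0,0,0,0,0,0,-1]
    - [0,0,0,0,0,0,-1]
    - [0,0,0,0,0,0,-1]
    - [0,0,0,0,0,0,-1]

```text
time_s: 9.55
tcp_pos: [0.5527, 0.0055, 0.0502]
ee_rot: [[-0.969, 0.247, 0.003], [0.247, 0.969, -0.002], [-0.003, -0.001, -1.0]]
wrist_force: [-0.8, 0.0, -0.7]
gripper_width: 0.994
gripper_force: 0.0
```

Now I back straight up, then away towards the robot so the top view is clear.

>>> arm_command:
  deltas:
    - [0,0,0,0,0,-1,-1]
    - [0,0,0,0,0,-3,-1]
    - [0,0,0,0,0,-6,-1]
    - [0,0,0,0,0,-9,-1]
    - [0,0,0,0,0,-12,-1]
    - [0,0,0,0,0,-15,-1]
    - [0,0,0,0,0,-18,-1]
    - [0,0,0,0,0,-20,-1]

```text
time_s: 10.22
tcp_pos: [0.5529, 0.0058, 0.2547]
ee_rot: [[-0.969, 0.246, 0.008], [0.246, 0.969, -0.001], [-0.008, 0.001, -1.0]]
wrist_force: [0.2, 0.0, 0.1]
gripper_width: 1.001
gripper_force: 0.0
```

>>> arm_command:
  deltas:
    - [0,0,0,2,0,0,-1]
    - [0,0,0,5,0,0,-1]
    - [0,0,0,8,0,0,-1]
    - [0,0,0,11,0,0,-1]
    - [0,0,0,14,0,0,-1]
    - [0,0,0,16,0,0,-1]
    - [0,0,0,16,0,0,-1]
    - [0,0,0,16,0,0,-1]

```text
time_s: 10.88
tcp_pos: [0.3966, 0.0455, 0.2509]
ee_rot: [[-0.969, 0.245, 0.005], [0.245, 0.969, -0.001], [-0.005, 0.0, -1.0]]
wrist_force: [-0.1, 0.7, 0.5]
gripper_width: 1.005
gripper_force: 0.0
```

```bash
python3 -c "
from h import *
a=capture('top');b=capture('scene')
cv2.imwrite('pics/f.png',np.hstack([cv2.resize(a['pixels'][180:250,245:315],(400,400),interpolation=cv2.INTER_CUBIC),cv2.resize(b['pixels'][188:258,236:306],(400,400),interpolation=cv2.INTER_CUBIC)]))
s=sense();print(s['time_s'],s['tcp_pos'],s['wrist_force'])
p=lambda X:((proj(a,X)-[245,180]+.5)*400/70).round()
print('rim',p((.552,.0045,.024)),'disc',p((.552,.0045,.026)),'knob top',p((.552,.0045,.06)))
"
```

```text
10.9833 [0.39781526 0.04551225 0.25044238] [ 0.09049058 -0.69280436 -0.23194636]
rim [193. 208.] disc [193. 208.] knob top [193. 207.]
```

View pics/f.png

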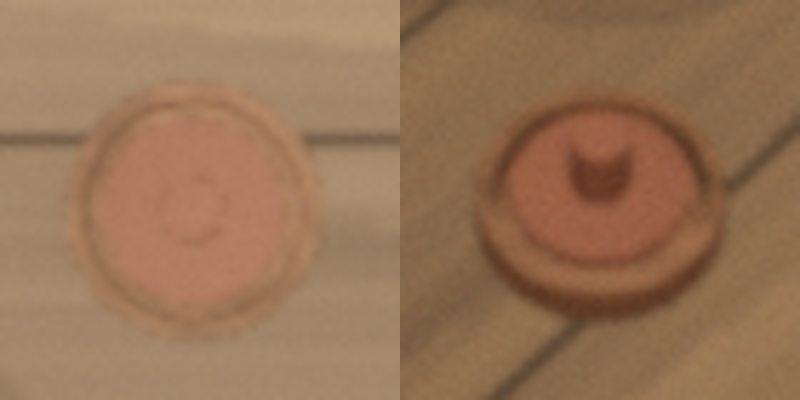

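The lid lies flat, knob up. In the top view the disc is centred at (193,208) in a dish centred at (195,210), within about 1 mm. The arm is clear of everything, so I hand in.

```bash
python3 -c "
from station import *
print(finish_job())"
```

```text
the job is handed in; nothing more can be done
None
```

The jar's lid is in the empty rest, lying flat and knob up, within about 1 mm of centre in the last picture; the job was handed in at about 11 s and returned no verdict.

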